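Tip the cut soap into the orange jar and hang the tray to dry

ROBOT

A 6-joint arm with a two-finger parallel gripper is mounted at the origin on the work surface. World frame = base frame: x ahead of the robot, y to its left, z up, the work surface at z = 0. Lengths are in m, angles in degrees, forces in N, time in s.
With the tool pointing down it reaches from about 0.375 to 0.9 m from the base axis. Payload 3.1 kg.
Tool frame: the origin (TCP) lies on the centre line of the jaws, within the pads' length; the fingertips stand 25 mm ahead of it and the grasp point (between the pads) lies 6 mm ahead of it; z points along the fingers, y is the line along which they close (so a half turn about z gives the same grasp; the last joint's range is limited). The gripper opens to 87 mm and grips with 3 to 60 N. Pads are 19 mm wide; open, the fingers measure 117 mm over their backs; the gripper's body (75 mm by 190 mm) begins 51 mm behind the grasp point.
Start: joints at [58.642, 30.224, 82.088, -0, 67.689, -10.227], TCP at [0.225, 0.583, 0.248] pointing down, gripper open.
Joint ranges: [-176.69, 176.69], [-43.24, 126.21], [12.49, 139.97], [-82, 262], [0, 151.66], [-163.58, 163.58]. Speed limits (degrees/s): [159.86, 159.86, 180, 180, 180, 180].

INTERFACE

Orientations are given as a 3x3 rotation matrix whose columns are the frame's x, y, z axes.
In Python, from rig import bot, cams, models gives the robot as it stands. The module is installed in compiled form; this text tells all that it offers.
- The arm moves only by the shell command python3 -m handwheel 'ROWS' [OPENING]. ROWS is JSON, a list of rows, each a list of 6 numbers: the shift along the world's x, y, z each as a share of 1 m, from -1 to 1, then the turn, a rotation vector about the world's x, y, z each as a share of 2 rad, from -1 to 1. In form: [[dx, dy, dz, wx, wy, wz], ...]. A call has exactly 8 rows; each row is the pose to reach, as a shift and turn from the pose commanded when the call began; what a row does not reach only later rows make up. A row lasts 1/12 s, in which the tool goes at most 41.7 mm and 7.16 degrees, less where a joint would pass 70% of its speed; a pose out of reach is approached as far as the arm can. A call with a number of a shift or a turn outside -1 to 1 is refused whole. A call with a gripper value outside its range is refused whole. OPENING is the opening, from -1 (shut) to 1 (fully open), so that 0 is half open, set as the call begins (- or left out, the last holds). The fingers move at their own pace and stop on an object; the grip force is fixed at half the most. Time passes only in rows, so rows that repeat a pose let the fingers close, or fill a call up. It gives the time, the measured TCP pose, the force, the opening and the grip force at its end, in the units of the state.
- bot.read_state(): the state, without advancing time (a new reading comes with each control period).
- cams.capture(name): name is "side" or "top" or "wrist"; returns (picture, depth): 420x560x3 uint8, blue, green, red; 420x560 float32, m along the optical axis (not along the pixel's ray), 0 where there is no reading.
- cams.calibration(name): a dict with "mtx" (3x3 intrinsics, pixels), "dist_coeffs" ([k1, k2, p1, p2, k3] as OpenCV has them; the pictures are not rectified), "R" (3x3) and "t" (3): a world point X has camera coordinates R X + t; the wrist camera has in their place "tool_from_camera" (4x4, takes a point from camera to tool coordinates, whose origin is the TCP and whose axes are the flange's). Camera axes: x right, y down, z forward; pixel columns grow to the right and rows downward; lengths in m; the calibration is good to about 2 mm. A picture is of the moment at which its call begins: read the wrist's pose just before it. calibration takes no time and is no camera call.
- bot.hand_in(): hands the job in; it is judged then, once.
Trained networks look in the newest picture that a camera, given by its name, has taken for a name from the list of things; names that differ only in an ending like _2 or _b are one class to them, and where a whole thing is asked for, a point or a joint stands for the part that bears it (a point fixed in the world has none). Each returns a list of dicts, best first, with "conf" (0 to 1); they miss things now and then, are a little off and sometimes report something else, mostly with a low value. They report only what shows in the picture. A call takes as long as a camera call. They do not tell look-alikes from the thing itself.
- models.spot_in(query, camera): "position" ([column, row] in pixels, amid what is visible of it).
- models.tip_of(query, camera): "position" ([column, row] in pixels: a listed point, or the origin of a listed thing).
The state is a dict: "time_s": time; "joint_positions": joint angles; "qvel": joint speeds; "tau": joint torques, N m; "position": TCP position; "tcp_rot": TCP orientation; "force": force on the tool from outside, world axes, zero at the start; "moment": the same for the moment, N m; "opening": opening from 0.0 (shut) to 1.0 (fully open); "grasp_force": force on a finger pad.
Only numpy, scipy, OpenCV 4.12 (cv2) and the standard library are available. Lean on these libraries where they do the work, as an engineer would, in place of code of your own. Each camera call takes 0.05 s, during which the arm holds its last target. There are 200 camera calls.

TASK

Five chunks of black soap lie on the wooden soap tray. Lay the tray's open end gently on the orange jar's rim and, keeping it resting there, tip the tray until all the chunks have slid into the jar. Then slip the empty tray's open hook over the brass towel bar, lower it gently until the bar bears it, and only then let go, leaving the jar standing in its place and the other things on the counter undisturbed.

Things in the scene. Friction and masses are not known exactly. Their poses are not given: they have to be found in the camera images.
- tray: Wooden soap tray with a steel strap handle, about 0.18 kg, flat on the counter. Origin: centre of its floor's underside; x from the handle to the open end, y across, z up out of the tray. Floor 140 (x) x 84 x 8 mm thick; rails 6 mm thick, up to z = 22, on both long sides and at the handle end (x = -70); the end at x = +70 is open: pieces slide off there.
- tray_grip (a point): Middle of the dark wooden grip at (-117, 0, 40) mm in the tray's frame, axes as the tray's: 56 long (x), 20 wide, 14 high. Pinch its width, firmly (about 50 N) as the tray's weight lies far off. Fingers leaned about 40 degrees towards the tray (hand behind the handle) leave the wrist room to tip it steeply.
- tray_hook (a point): Where the bar's axis lies when seated in the hook: (-194, 0, 21.5) mm in the tray's frame, axes as the tray's. The level strap (18 wide, 6 thick, mid z = 40) ends in an open C hook bent down and under, its bottom narrowing to hold the bar: back outside x = -212, free lower lip z = 0 to 6 ending at x = -165; its gap opens towards +x, 31 mm high (z = 6 to 37).
- tray_lip (a point): Middle of the open end's lower edge, at (70, 0, 0) mm in the tray's frame; axes as the tray's.
- soap0: A dark brown chunk of black soap, 30 x 24 x 20 mm, about 16 g, lying on the tray. Origin: centre of its underside as first laid; z up at the start. It slides on the wood at some tilt between about 24 and 37 degrees (friction differs from run to run).
- soap1: A dark brown chunk of black soap, 28 x 25 x 21 mm, about 16 g, lying on the tray. Origin: centre of its underside as first laid; z up at the start. It slides on the wood at some tilt between about 24 and 37 degrees (friction differs from run to run).
- soap2: A dark brown chunk of black soap, 31 x 23 x 19 mm, about 16 g, lying on the tray. Origin: centre of its underside as first laid; z up at the start. It slides on the wood at some tilt between about 24 and 37 degrees (friction differs from run to run).
- soap3: A dark brown chunk of black soap, 29 x 24 x 22 mm, about 16 g, lying on the tray. Origin: centre of its underside as first laid; z up at the start. It slides on the wood at some tilt between about 24 and 37 degrees (friction differs from run to run).
- soap4: A dark brown chunk of black soap, 30 x 26 x 20 mm, about 16 g, lying on the tray. Origin: centre of its underside as first laid; z up at the start. It slides on the wood at some tilt between about 24 and 37 degrees (friction differs from run to run).
- jar: Orange ceramic jar, open, loose, 0.9 kg. Origin: centre of its underside, z up. 110 mm high; rim 150 mm outer and 138 mm inner diameter (wall 6 mm); belly 162 mm; inner floor 8 mm up. It changes places with the blue bowl.
- bowl: Blue ceramic bowl, open, 156 mm wide and 70 mm high: stays as it is. Origin: centre of its underside.
- rail: Towel stand, fixed: dark foot 80 (x) x 400 (y) x 12 mm, telescopic brass posts at y = +-165 mm, 26 mm wide at most, and on them a level brass bar, 14 mm thick, along y, over the foot's middle. Origin: centre of the foot's underside; z up, x away from the robot. The bar was set by hand: its axis is 295 to 335 mm above the counter, differing each time, and stays there: feel for it.
- perfume_a: Square amber perfume bottle, 36 x 50 x 104 mm, on the glass tray: leave alone. Origin: centre of its underside.
- perfume_b: Round green perfume bottle, 66 mm wide, 98 mm high, on the glass tray: leave alone. Origin: centre of its underside.
- hairbrush: Wooden-handled hairbrush, 245 mm long, lying crosswise near the counter's far edge: leave alone. Origin: under its waist; x towards the head.
Things that resemble listed ones, but are neither listed nor needed, are in the scene too. Leave any purple or turquoise look-alike of the soap1 alone.

How it is judged (in metres and radians):
On the way, in this order (a step that is already met when the one before it is completed fails the run):
1. the tray rests on the jar's rim with all five soap chunks still on it (contact force between tray and jar above 0.3 N and x of each of soap0, soap1, soap2, soap3, soap4 in the frame of tray below 0.07 m and z of soap0 in the frame of tray between 0 and 0.045 m and z of soap1 in the frame of tray between 0 and 0.045 m and z of soap2 in the frame of tray between 0 and 0.045 m and z of soap3 in the frame of tray between 0 and 0.045 m and z of soap4 in the frame of tray between 0 and 0.045 m), for 0.1 s.
2. all five chunks are in the jar while the tray still rests on the rim (contact force between tray and jar above 0.3 N and horizontal distance between each of soap0, soap1, soap2, soap3, soap4 and jar below 0.074 m and z of soap0 in the frame of jar between 0 and 0.085 m and z of soap1 in the frame of jar between 0 and 0.085 m and z of soap2 in the frame of jar between 0 and 0.085 m and z of soap3 in the frame of jar between 0 and 0.085 m and z of soap4 in the frame of jar between 0 and 0.085 m), for 0.1 s.
3. the hook bears on the towel bar while the tray is still held (contact force between tray and rail above 0.5 N and contact force between the fingers and tray above 1 N and height (world z) of tray_lip below 0.16 m and x of tray_hook in the frame of rail between -0.025 and 0.025 m and y of tray_hook in the frame of rail between -0.14 and 0.14 m and z of tray_hook in the frame of rail between 0.28 and 0.36 m), for 0.1 s.
At the end, for the whole second after the job is handed in: All five chunks lie inside the jar, below its rim; the jar stands upright within 50 mm of where it was; the tray hangs still, by its hook, on the towel bar between the posts (the bar borne in the hook, within 14 mm of its seat sideways), its open end down below 90 mm and clear of the counter (horizontal distance between each of soap0, soap1, soap2, soap3, soap4 and jar below 0.074 m and z of soap0 in the frame of jar between 0 and 0.085 m and z of soap1 in the frame of jar between 0 and 0.085 m and z of soap2 in the frame of jar between 0 and 0.085 m and z of soap3 in the frame of jar between 0 and 0.085 m and z of soap4 in the frame of jar between 0 and 0.085 m and angle between jar's own z axis and vertical below 0.1 rad and distance of jar from where it was at the start of the episode below 0.05 m and x of tray_hook in the frame of rail between -0.014 and 0.014 m and z of tray_hook in the frame of rail between 0.285 and 0.345 m and y of tray_hook in the frame of rail between -0.14 and 0.14 m and contact force between tray and rail above 0.8 N and height (world z) of tray_lip between 0.015 and 0.09 m and linear speed of tray below 0.03 m/s and angular speed of tray below 0.3 rad/s); the robot touches nothing.
It fails at once if the blue bowl, a perfume bottle or the hairbrush is shoved or knocked over (moved 20 mm or more) (distance of any of bowl, perfume_a, perfume_b, hairbrush from where it was at the start of the episode above 0.02 m).
It fails at once if the tray bears on the ceramic jar with more than 15 N (contact force between tray and jar above 15 N).
It fails at once if the jar tips by more than 15 degrees (angle between jar's own z axis and vertical above 0.26 rad).
It fails at once if the held tray is forced on the towel bar with more than 25 N (contact force between tray and rail above 25 N and contact force between the fingers and tray above 5 N).
It also fails if it takes over 72 s, if anything falls off the work surface, if the arm or the gripper's body presses on something with over 40 N, if the wrist force passes 120 N, or if a joint passes its speed limit or range.

## Working session

There is one attempt and no reset: what is moved stays moved. The work goes in short steps, Python scripts to look and compute and a shell command to move; the robot and the scene stay as the last step left them, time stands still between calls to the robot, and variables do not carry over. Pictures are saved under pics/ and viewed, at most 10 in all, crops included, and the job is handed in when it is done.

```bash
mkdir -p pics
cat > h.py <<'E'
import numpy as np, cv2
from rig import bot,cams,models
def cap(n):
    s=bot.read_state(); im,d=cams.capture(n); c=cams.calibration(n)
    if n=="wrist":
        T=np.eye(4);T[:3,:3]=s["tcp_rot"];T[:3,3]=s["position"]
        W=T@np.array(c["tool_from_camera"])
    else:
        W=np.eye(4);R=np.array(c["R"]);W[:3,:3]=R.T;W[:3,3]=-R.T@np.array(c["t"])
    return im,d,c,W
def cloud(d,c,W):
    h,w=d.shape;uv=np.stack(np.meshgrid(np.arange(w),np.arange(h)),-1).reshape(-1,1,2).astype(np.float32)
    n=cv2.undistortPoints(uv,np.array(c["mtx"]),np.array(c["dist_coeffs"]))[:,0]
    z=d.reshape(-1,1);P=np.hstack([n*z,z])@W[:3,:3].T+W[:3,3]
    P[z[:,0]<=0]=np.nan
    return P.reshape(h,w,3)
E
python3 - <<'E'
from h import *
for n in("top","side"):
    im,d,c,W=cap(n);P=cloud(d,c,W);np.save(f"pics/{n}.npy",P);np.save(f"pics/{n}_im.npy",im)
    cv2.imwrite(f"pics/{n}0.png",im);print(n,W[:3,3].round(3),W[:3,2].round(2))
    for q in("tray","tray_grip","tray_hook","tray_lip","jar","bowl","rail"):
        r=models.tip_of(q,n)[:2]
        for x in r:
            u,v=map(int,x["position"]);v=min(max(v,0),419);u=min(max(u,0),559)
            print(q,round(x["conf"],2),u,v,P[v,u].round(3))
print({k:v for k,v in bot.read_state().items() if k in("time_s","opening","force","tcp_rot")})
E
```

```text
top [ 0.369 -0.026  1.442] [ 0.16  0.01 -0.99]
tray 0.63 232 261 [0.459 0.095 0.027]
tray_grip 0.57 188 260 [0.46  0.212 0.043]
tray_hook 0.64 160 262 [0.454 0.288 0.04 ]
tray_lip 0.69 257 255 [0.478 0.029 0.006]
tray_lip 0.45 188 262 [0.454 0.211 0.048]
jar 0.62 312 270 [ 0.437 -0.12   0.01 ]
bowl 0.58 383 267 [ 0.446 -0.314  0.011]
rail 0.81 219 181 [0.681 0.136 0.016]
side [0.417 0.638 0.626] [ 0.22 -0.75 -0.63]
tray 0.85 333 281 [0.455 0.105 0.012]
tray_grip 0.76 322 315 [0.457 0.22  0.047]
tray_hook 0.97 317 355 [0.449 0.295 0.035]
tray_lip 0.81 331 261 [0.468 0.066 0.029]
tray_lip 0.32 353 215 [ 0.442 -0.048  0.073]
jar 0.92 350 217 [ 0.448 -0.048  0.066]
bowl 0.67 360 176 [ 0.446 -0.2    0.082]
rail 0.7 227 271 [0.678 0.143 0.013]
{'time_s': 0.8, 'tcp_rot': array([[-9.32763447e-01,  3.60489044e-01,  2.80598992e-05],
       [ 3.60489044e-01,  9.32763447e-01,  4.68463225e-06],
       [-2.44844897e-05,  1.44849400e-05, -1.00000000e+00]]), 'force': array([-0.37640172,  0.3175328 ,  0.17594445]), 'opening': 1.001604124002942}
```

View pics/top0.png

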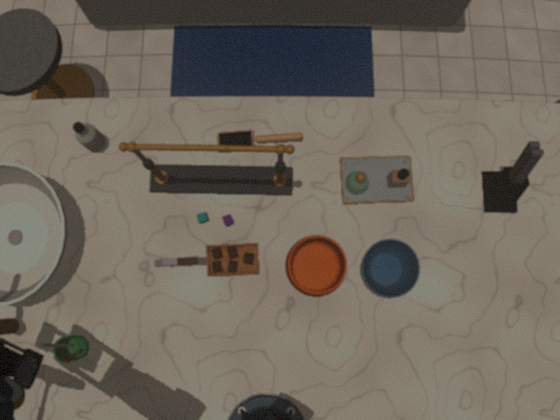

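View pics/side0.png

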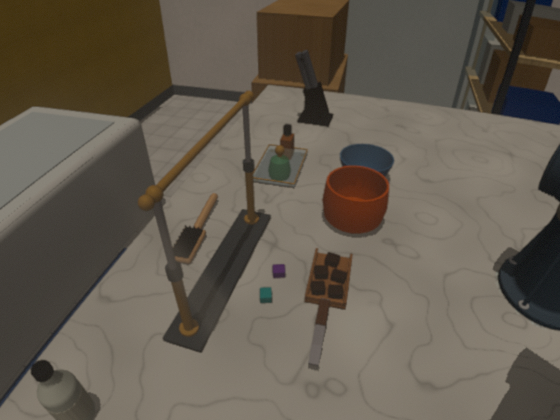

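The top picture shows the tray at (232,260), the orange jar at (317,265) and the bowl at (390,268). The towel bar runs (125,147)–(290,149), and the two look-alike cubes are at (203,217) and (228,220). The side view agrees. Next I fit exact poses from the depth clouds.

Run:
```python
from h import *
import numpy as np
for n in("top","side"):
    P=np.load(f"pics/{n}.npy");im=np.load(f"pics/{n}_im.npy");hsv=cv2.cvtColor(im,cv2.COLOR_BGR2HSV)
    x,y,z=P[...,0],P[...,1],P[...,2]
    print("==",n)
    m=(abs(x-.35)<.02)&(abs(y-.1)<.2);print("counter z",np.nanmedian(z[m]))
    m=(abs(x-.445)<.12)&(abs(y+.12)<.11)&(z>.095)&(z<.125)&(hsv[...,1]>150)&(hsv[...,0]<20)
    Q=P[m];A=np.c_[2*Q[:,:2],np.ones(len(Q))];s=np.linalg.lstsq(A,(Q[:,:2]**2).sum(1),rcond=None)[0]
    print("jar",s[:2],np.sqrt(s[2]+s[0]**2+s[1]**2),len(Q),np.nanpercentile(Q[:,2],[5,50,95]))
    m=(abs(x-.445)<.12)&(abs(y+.31)<.11)&(z>.055)&(z<.08)
    Q=P[m];A=np.c_[2*Q[:,:2],np.ones(len(Q))];s=np.linalg.lstsq(A,(Q[:,:2]**2).sum(1),rcond=None)[0]
    print("bowl",s[:2],np.sqrt(s[2]+s[0]**2+s[1]**2))
    # strap
    m=(abs(x-.455)<.05)&(y>.17)&(y<.33)&(z>.03)&(z<.06)
    Q=P[m];c=np.median(Q,0);v=np.linalg.svd(Q[:,:2]-Q[:,:2].mean(0),full_matrices=False)[2][0];print("strap n",len(Q),"mean",Q.mean(0).round(4),"dir",v,"y range",np.percentile(Q[:,1],[0,2,98,100]).round(3),"z",np.percentile(Q[:,2],[10,50,90]))
    # tray incl rails
    m=(abs(x-.46)<.08)&(y>0)&(y<.19)&(z>.004)&(z<.06)&(hsv[...,1]>60)
    Q=P[m].astype(np.float32);r=cv2.minAreaRect(Q[:,:2]*1000);print("tray",r,len(Q))
    # bar
    m=(z>.26)&(z<.38)&(x>.55)&(x<.85)&(abs(y-.13)<.3)
    Q=P[m];q=Q[abs(Q[:,1]-.13)<.14];f=np.polyfit(q[:,1],q[:,0],1);print("bar n",len(q),"x=",f,"ends y",np.nanmin(Q[:,1]),np.nanmax(Q[:,1]),"z",np.percentile(q[:,2],[5,50,95]),"x pct",np.percentile(q[:,0]-np.polyval(f,q[:,1]),[2,50,98]))
    m=(z>.006)&(z<.02)&(x>.6)&(x<.76)&(abs(y-.13)<.27)&(hsv[...,2]<75)
    r=cv2.minAreaRect(P[m][:,:2].astype(np.float32)*1000);print("foot",r)
print(cams.calibration("wrist")["tool_from_camera"])
```

```text
== top
counter z -0.00038615921333096104
jar [ 0.44677075 -0.12500952] 0.07173969441407091 425 [0.10019095 0.10868914 0.11338378]
bowl [ 0.44036486 -0.32145858] 0.07329295375963382
strap n 331 mean [0.4574 0.2338 0.0432] dir [ 0.03330466 -0.99944525] y range [0.172 0.175 0.296 0.301] z [0.03680594 0.043886   0.04815695]
tray ((464.92510986328125, 107.42288208007812), (87.43669891357422, 164.82020568847656), 3.221806049346924) 1507
bar n 793 x= [0.02002465 0.68502028] ends y -0.05936322471346165 0.3261756003650134 z [0.32523401 0.33009392 0.33427521] x pct [-0.00584106 -0.00044042  0.00731205]
foot ((687.439697265625, 132.89181518554688), (397.87896728515625, 79.79692840576172), 89.00834655761719)
== side
counter z 0.001533426869652521
jar [ 0.4465991  -0.12515345] 0.07248125135290989 896 [0.09599903 0.10571003 0.11242194]
bowl [ 0.44330018 -0.30207431] 0.08603524445425255
strap n 681 mean [0.4564 0.2474 0.0443] dir [-0.05896559  0.99826002] y range [0.17  0.186 0.3   0.304] z [0.03606164 0.04539753 0.04920329]
tray ((463.60272216796875, 107.59596252441406), (83.26880645751953, 164.95327758789062), 2.9910597801208496) 2037
bar n 936 x= [0.01475299 0.68306261] ends y -0.05630155599151687 0.3292207869353312 z [0.32441035 0.33149643 0.33394625] x pct [-0.00395916 -0.00097651  0.00722363]
foot ((686.832763671875, 134.01959228515625), (399.24737548828125, 79.37967681884766), 89.00973510742188)
[[ 2.00547258e-04 -9.69148798e-01 -2.46476300e-01  6.68089952e-02]
 [ 9.99999890e-01  8.97404360e-05  4.60796436e-04  2.91644157e-04]
 [-4.24461421e-04 -2.46476365e-01  9.69148710e-01 -1.36853292e-01]
 [ 0.00000000e+00  0.00000000e+00  0.00000000e+00  1.00000000e+00]]
```

```bash
cat >> h.py <<'E'
from scipy.spatial.transform import Rotation as Ro
def toolR(yaw,pitch,lean=40):
    # tray yaw (deg, heading of tray x), pitch (x down positive); tool fixed in tray
    T=Ro.from_euler("ZY",[yaw,pitch],degrees=True).as_matrix()
    l=np.radians(lean);z=np.array([np.sin(l),0,-np.cos(l)]);y=np.array([0,1.,0])
    return T@np.c_[np.cross(y,z),y,z],T
def go(p,R,s=None):
    s=s or bot.read_state()
    w=Ro.from_matrix(np.array(R)@np.array(s["tcp_rot"]).T).as_rotvec()/2
    print("row",np.round(np.r_[np.array(p)-s["position"],w],4).tolist(),"deg",round(np.degrees(np.linalg.norm(w)*2),1))
E
python3 - <<'E'
from h import *
R,T=toolR(-87,0);print(R.round(3))
p=np.array([.4588,.2079,.0446]);go(p-.1*R[:,2],R)
E
```

```text
[[-0.04   0.999  0.034]
 [ 0.765  0.052 -0.642]
 [-0.643  0.    -0.766]]
row [0.2302, -0.3109, -0.1264, -0.2982, -0.2162, -0.5502] deg 75.9
```

```bash
python3 -m handwheel '[[0.03,-0.04,0,-0.037,-0.027,-0.069],[0.06,-0.08,0,-0.075,-0.054,-0.138],[0.09,-0.12,0,-0.112,-0.081,-0.206],[0.12,-0.155,0,-0.149,-0.108,-0.275],[0.145,-0.19,0,-0.186,-0.135,-0.344],[0.17,-0.225,0,-0.224,-0.162,-0.413],[0.195,-0.26,0,-0.261,-0.189,-0.481],[0.23,-0.311,0,-0.298,-0.216,-0.55]]' 1
python3 -m handwheel '[[0,0,0,0,0,0],[0,0,0,0,0,0],[0,0,0,0,0,0],[0,0,0,0,0,0],[0,0,0,0,0,0],[0,0,0,0,0,0],[0,0,0,0,0,0],[0,0,0,0,0,0]]'
python3 - <<'E'
from h import *
im,d,c,W=cap("wrist");cv2.imwrite("pics/w1.png",im);P=cloud(d,c,W);np.save("pics/w1.npy",P)
for q in("tray_grip","tray_hook"):
    for x in models.tip_of(q,"wrist")[:2]:
        u,v=map(int,x["position"]);print(q,round(x["conf"],2),u,v,P[min(max(v,0),419),min(max(u,0),559)].round(4))
s=bot.read_state();print(s["joint_positions"],s["time_s"])
R,T=toolR(-87,0);p=np.array([.4588,.2079,.0446]);go(p-.1*R[:,2],R);go(p,R)
E
```

```text
time_s: 1.47
position: [0.4255, 0.3146, 0.248]
tcp_rot: [[-0.31, 0.945, 0.103], [0.802, 0.318, -0.506], [-0.511, -0.074, -0.857]]
force: [0.6, 0.5, 0.1]
opening: 1.001
grasp_force: 0.0
time_s: 2.13
position: [0.4242, 0.3164, 0.2477]
tcp_rot: [[-0.315, 0.943, 0.103], [0.801, 0.323, -0.503], [-0.508, -0.076, -0.858]]
force: [0.0, 1.0, 0.6]
opening: 0.998
grasp_force: 0.0
tray_grip 0.9 293 176 [0.4586 0.2153 0.0466]
tray_hook 0.65 316 108 [0.4522 0.2952 0.0351]
[ 38.55921962  31.32990081  87.38974776 -27.90582516  78.03117013
  28.48041906] 2.2833
row [0.031, -0.044, -0.1264, -0.0731, -0.053, -0.1349] deg 18.6
row [0.0343, -0.1082, -0.203, -0.0731, -0.053, -0.1349] deg 18.6
```

View pics/w1.png

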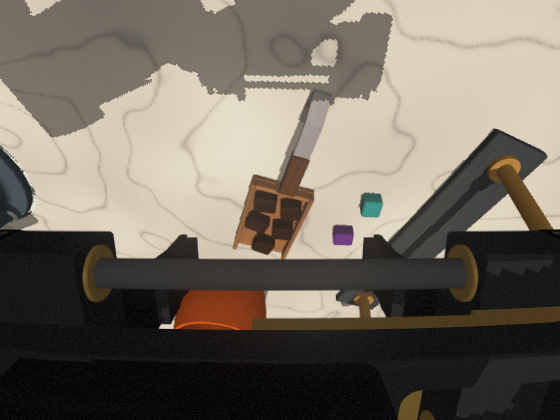

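The wrist picture shows the grip at (293,176) and the hook at (316,108), both matching the top-view fit. I'll move to the pre-grasp and refine the strap direction.

```bash
python3 -m handwheel '[[0.004,-0.006,-0.016,-0.009,-0.007,-0.017],[0.008,-0.011,-0.032,-0.018,-0.013,-0.034],[0.012,-0.017,-0.048,-0.027,-0.02,-0.05],[0.016,-0.022,-0.063,-0.037,-0.027,-0.067],[0.019,-0.028,-0.079,-0.046,-0.033,-0.084],[0.023,-0.033,-0.095,-0.055,-0.04,-0.101],[0.027,-0.039,-0.111,-0.064,-0.046,-0.118],[0.031,-0.044,-0.126,-0.073,-0.053,-0.135]]'
python3 - <<'E'
from h import *
def fit(P,t):
    x,y,z=P[...,0],P[...,1],P[...,2]
    Q=P[(abs(x-.457)<.03)&(y>.185)&(y<.33)&(z>.03)&(z<.06)]
    f=np.polyfit(Q[:,1],Q[:,0],1);r=Q[:,0]-np.polyval(f,Q[:,1])
    print(t,len(Q),"deg",np.degrees(np.arctan(-f[0])),"x@.205",np.polyval(f,.205),"y",Q[:,1].min(),Q[:,1].max(),"resid",np.percentile(r,[2,98]),np.median(Q[:,2]))
fit(np.load("pics/w1.npy"),"w1")
im,d,c,W=cap("wrist");fit(cloud(d,c,W),"w2")
s=bot.read_state();print(s["joint_positions"],s["position"])
R,T=toolR(-87,0);p=np.array([.4588,.2079,.0446]);go(p,R)
E
```

```text
time_s: 2.95
position: [0.4558, 0.2716, 0.1206]
tcp_rot: [[-0.038, 0.999, 0.033], [0.765, 0.05, -0.642], [-0.643, 0.001, -0.766]]
force: [0.1, -0.3, 0.6]
opening: 1.0
grasp_force: 0.0
w1 1813 deg 2.3390415307805825 x@.205 0.45826133987337775 y 0.18510680651651912 0.30061286441544705 resid [-0.00897646  0.00967227] 0.043120895496398026
w2 3905 deg 2.994821195981847 x@.205 0.45952605687604264 y 0.1852601492218472 0.3018077903357789 resid [-0.00892541  0.00890909] 0.04258946565505162
[ 35.17949949  45.70443065  87.9267406  -34.42631403  73.96824742
  50.39419962] [0.45563899 0.2705328  0.11759591]
row [0.0032, -0.0626, -0.073, 0.0014, -0.0011, 0.002] deg 0.3
```

```bash
python3 -m handwheel '[[0,-0.009,-0.01,0,0,0],[0.001,-0.018,-0.021,0,0,0],[0.002,-0.027,-0.031,0,0,0],[0.002,-0.036,-0.042,0,0,0],[0.003,-0.045,-0.052,0,0,0],[0.003,-0.054,-0.063,0,0,0],[0.003,-0.063,-0.073,0,0,0],[0.003,-0.063,-0.073,0,0,0]]'
python3 - <<'E'
from h import *
s=bot.read_state();print(s["position"],s["force"]);R,T=toolR(-87,0);p=np.array([.4588,.2069,.0446]);go(p,R)
E
```

```text
time_s: 3.67
position: [0.4575, 0.2073, 0.0476]
tcp_rot: [[-0.041, 0.999, 0.03], [0.764, 0.051, -0.643], [-0.644, -0.004, -0.765]]
force: [-0.1, -0.1, 0.8]
opening: 0.997
grasp_force: 0.0
[0.45752701 0.20729167 0.04761289] [-0.05954945 -0.14453613  0.81325671]
row [0.0013, -0.0004, -0.003, 0.0008, -0.0018, 0.0008] deg 0.2
```

```bash
python3 -m handwheel '[[0.001,0,-0.002,0,0,0],[0.001,0,-0.002,0,0,0],[0.001,0,-0.002,0,0,0],[0.001,0,-0.002,0,0,0],[0.001,0,-0.002,0,0,0],[0.001,0,-0.002,0,0,0],[0.001,0,-0.002,0,0,0],[0.001,0,-0.002,0,0,0]]' -1
python3 -m handwheel '[[0,0,0,0,0,0],[0,0,0,0,0,0],[0,0,0,0,0,0],[0,0,0,0,0,0],[0,0,0,0,0,0],[0,0,0,0,0,0],[0,0,0,0,0,0],[0,0,0,0,0,0]]'
```

```text
time_s: 4.33
position: [0.4596, 0.209, 0.0467]
tcp_rot: [[-0.04, 0.999, 0.034], [0.765, 0.052, -0.642], [-0.643, 0.0, -0.766]]
force: [-0.2, -0.5, 0.0]
opening: 0.48
grasp_force: 0.0
time_s: 5.0
position: [0.4596, 0.2089, 0.0465]
tcp_rot: [[-0.04, 0.999, 0.033], [0.765, 0.052, -0.642], [-0.643, 0.0, -0.766]]
force: [0.1, -0.0, -0.4]
opening: 0.225
grasp_force: 30.0
```

```bash
python3 -m handwheel '[[0,0,0.003,0,0,0],[0,0,0.007,0,0,0],[0,0,0.012,0,0,0],[0,0,0.018,0,0,0],[0,0,0.024,0,0,0],[0,0,0.028,0,0,0],[0,0,0.03,0,0,0],[0,0,0.03,0,0,0]]'
python3 - <<'E'
from h import *
s=bot.read_state();print(s["position"],s["force"],s["moment"])
im,d,c,W=cap("side");P=cloud(d,c,W)
cv2.imwrite("pics/s2.png",im[180:400,200:480].repeat(2,0).repeat(2,1))
x,y,z=P[...,0],P[...,1],P[...,2]
Q=P[(abs(x-.462)<.06)&(y>.02)&(y<.17)&(z>.02)&(z<.12)]
print(len(Q));
for a in np.arange(.02,.17,.025):
    q=Q[(Q[:,1]>a)&(Q[:,1]<a+.025)];print(round(a,3),np.percentile(q[:,2],[5,25,50,90]).round(3) if len(q) else None)
E
```

```text
time_s: 5.67
position: [0.4599, 0.2091, 0.0772]
tcp_rot: [[-0.039, 0.999, 0.034], [0.766, 0.052, -0.641], [-0.642, 0.001, -0.767]]
force: [0.0, -0.2, -2.5]
opening: 0.229
grasp_force: 30.0
[0.45985591 0.20906542 0.07724431] [ 0.04157827 -0.23424958 -2.51640793] [ 0.82879312  0.06278045 -0.04440519]
890
0.02 [0.037 0.038 0.039 0.058]
0.045 [0.038 0.039 0.048 0.059]
0.07 [0.038 0.052 0.057 0.061]
0.095 [0.038 0.045 0.053 0.06 ]
0.12 [0.054 0.057 0.059 0.06 ]
0.145 None
0.17 None
```

View pics/s2.png

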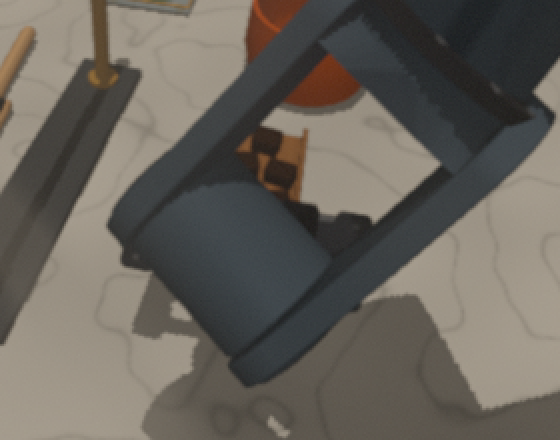

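Level at 30 mm: the side crop shows the chunks still on the tray and no droop, with the floor top at 38 mm at both ends. Next I compute the transit to the jar.

```bash
cat >> h.py <<'E'
TT=np.array([-.1161,.0015,.0472]) # TCP in tray frame
def tp(yaw,pitch,pw,pt):
    R,T=toolR(yaw,pitch);return np.array(pw)+T@(TT-np.array(pt)),R
def where():
    s=bot.read_state();l=np.radians(40);z=np.array([np.sin(l),0,-np.cos(l)]);y=np.array([0,1.,0])
    T=np.array(s["tcp_rot"])@np.c_[np.cross(y,z),y,z].T
    o=s["position"]-T@TT;f=lambda p:(o+T@np.array(p)).round(4)
    print("tray",o.round(4),"lip",f([.07,0,0]),"hook",f([-.194,0,.0215]),"pitch",np.degrees(np.arcsin(-T[2,0])).round(2),"yaw",np.degrees(np.arctan2(T[1,0],T[0,0])).round(2))
    print("t",s["time_s"],"F",s["force"].round(2),"M",s["moment"].round(3),"open",round(s["opening"],3),"q",np.round(s["joint_positions"],1),"pos",np.round(s["position"],4))
    return s
E
python3 - <<'E'
from h import *
s=where()
print("up+yaw+12deg, pivot 20mm above");p,R=tp(-90,12,[.4467,-.0635,.130],[.04,0,0]);go(p,R)
E
```

```text
tray [0.4643 0.093  0.0296] lip [0.4679 0.0231 0.0295] hook [0.4542 0.2868 0.0512] pitch 0.04 yaw -87.03
t 5.7167 F [-0.04 -1.21 -2.38] M [ 0.836  0.112 -0.029] open 0.225 q [ 30.1  47.6  94.5 -39.2  64.8  52.9] pos [0.4597 0.209  0.0769]
up+yaw+12deg, pivot 20mm above
row [-0.0115, -0.1296, 0.1317, 0.1043, 0.0031, -0.0257] deg 12.3
```

```bash
python3 -m handwheel '[[0,0,0.008,0,0,0],[0,0,0.022,0,0,0],[0,0,0.04,0,0,0],[0,0,0.06,0,0,0],[0,0,0.08,0,0,0],[0,0,0.1,0,0,0],[0,0,0.115,0,0,0],[0,0,0.122,0,0,0]]'
python3 -m handwheel '[[0,-0.004,0,0,0,0],[-0.001,-0.012,0,0.003,0,-0.002],[-0.002,-0.022,0,0.008,0,-0.004],[-0.003,-0.032,0.001,0.014,0,-0.006],[-0.004,-0.042,0.001,0.022,0,-0.008],[-0.004,-0.052,0.002,0.03,0,-0.01],[-0.005,-0.061,0.003,0.039,0.001,-0.012],[-0.006,-0.07,0.004,0.048,0.001,-0.014]]'
python3 - <<'E'
from h import *
s=where()
p,R=tp(-90,12,[.4467,-.0635,.130],[.04,0,0]);go(p,R)
E
```

```text
time_s: 6.38
position: [0.4601, 0.2092, 0.2014]
tcp_rot: [[-0.038, 0.999, 0.036], [0.766, 0.052, -0.641], [-0.642, 0.003, -0.767]]
force: [-0.4, 0.7, -2.3]
opening: 0.227
grasp_force: 30.0
time_s: 7.05
position: [0.4535, 0.1375, 0.2026]
tcp_rot: [[-0.018, 1.0, 0.014], [0.825, 0.023, -0.565], [-0.565, 0.001, -0.825]]
force: [0.2, 0.1, -2.1]
opening: 0.225
grasp_force: 30.0
tray [0.4545 0.0266 0.1443] lip [ 0.4561 -0.0431  0.1374] hook [0.4502 0.2175 0.1846] pitch 5.59 yaw -88.7
t 7.05 F [ 0.2   0.14 -2.08] M [0.747 0.093 0.051] open 0.225 q [ 21.5  31.3  99.6 -35.3  66.8  39.6] pos [0.4535 0.1375 0.2026]
row [-0.0053, -0.0582, 0.0061, 0.0559, 0.0013, -0.0112] deg 6.5
```

```bash
python3 -m handwheel '[[-0.001,-0.007,0.001,0.007,0,-0.001],[-0.001,-0.015,0.002,0.015,0,-0.003],[-0.002,-0.025,0.003,0.024,0,-0.005],[-0.003,-0.035,0.004,0.033,0,-0.007],[-0.004,-0.044,0.005,0.041,0.001,-0.008],[-0.005,-0.052,0.006,0.05,0.001,-0.01],[-0.005,-0.057,0.006,0.056,0.001,-0.011],[-0.005,-0.058,0.006,0.056,0.001,-0.011]]'
python3 - <<'E'
from h import *
s=where()
im,d,c,W=cap("top");P=cloud(d,c,W);x,y,z=P[...,0],P[...,1],P[...,2]
im2,d2,c2,W2=cap("side");cv2.imwrite("pics/s3.png",im2[100:320,220:500].repeat(2,0).repeat(2,1))
p,R=tp(-90,12,[.4467,-.0635,.112],[.04,0,0]);go(p,R)
E
```

```text
time_s: 7.72
position: [0.4485, 0.0797, 0.2089]
tcp_rot: [[0.001, 1.0, 0.001], [0.883, -0.0, -0.47], [-0.47, 0.002, -0.883]]
force: [0.0, -0.2, -2.6]
opening: 0.228
grasp_force: 30.0
tray [ 0.4471 -0.0241  0.1387] lip [ 0.4471 -0.0926  0.1242] hook [0.447  0.1612 0.1999] pitch 11.96 yaw -90.0
t 7.7167 F [ 0.02 -0.23 -2.64] M [ 0.557  0.058 -0.004] open 0.228 q [ 12.3  26.6 104.6 -32.2  59.6  31.6] pos [0.4485 0.0797 0.2089]
row [-0.0005, -0.0012, -0.018, 0.0005, 0.0007, -0.0003] deg 0.1
```

View pics/s3.png

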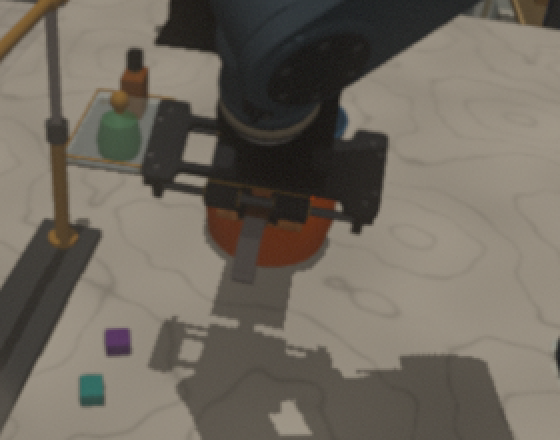

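The crop shows the tray centred behind the jar (jar at (270,230) in the crop), still clear of the rim. I lower slowly and watch the force.

```bash
python3 -m handwheel '[[0,-0.001,-0.002,0,0,0],[0,-0.001,-0.004,0,0,0],[0,-0.001,-0.006,0,0,0],[0,-0.001,-0.008,0,0,0],[0,-0.001,-0.01,0,0,0],[0,-0.001,-0.012,0,0,0],[0,-0.001,-0.013,0,0,0],[0,-0.001,-0.014,0,0,0]]'
for i in 1 2; do python3 -c "from h import *;where()"; python3 -m handwheel '[[0,0,-0.0003,0,0,0],[0,0,-0.0006,0,0,0],[0,0,-0.0009,0,0,0],[0,0,-0.0012,0,0,0],[0,0,-0.0015,0,0,0],[0,0,-0.0015,0,0,0],[0,0,-0.0015,0,0,0],[0,0,-0.0015,0,0,0]]' >/dev/null; done;python3 -c "from h import *;where()"
```

```text
time_s: 8.48
position: [0.4486, 0.0799, 0.1943]
tcp_rot: [[-0.001, 1.0, 0.002], [0.882, 0.002, -0.471], [-0.471, 0.001, -0.882]]
force: [0.9, 0.7, -2.9]
opening: 0.23
grasp_force: 30.0
tray [ 0.4473 -0.0239  0.1241] lip [ 0.4474 -0.0924  0.1097] hook [0.4469 0.1615 0.1853] pitch 11.92 yaw -89.89
t 8.4833 F [ 0.92  0.68 -2.94] M [ 0.608  0.005 -0.029] open 0.23 q [ 12.4  28.  105.3 -32.9  57.8  32.9] pos [0.4486 0.0799 0.1943]
tray [ 0.4474 -0.0239  0.1229] lip [ 0.4475 -0.0924  0.1084] hook [0.447  0.1614 0.184 ] pitch 11.93 yaw -89.9
t 9.15 F [-0.09 -0.49 -2.4 ] M [0.59  0.059 0.023] open 0.228 q [ 12.4  28.1 105.3 -33.   57.7  33. ] pos [0.4486 0.0799 0.1931]
tray [ 0.4474 -0.024   0.1214] lip [ 0.4475 -0.0925  0.1069] hook [0.447  0.1614 0.1825] pitch 11.92 yaw -89.9
t 9.8167 F [-0.88 -0.3  -2.42] M [ 0.57   0.027 -0.011] open 0.228 q [ 12.4  28.3 105.4 -33.1  57.5  33.1] pos [0.4486 0.0799 0.1916]
```

```bash
for i in 1 2 3; do python3 -m handwheel '[[0,0,-0.0003,0,0,0],[0,0,-0.0006,0,0,0],[0,0,-0.0009,0,0,0],[0,0,-0.0012,0,0,0],[0,0,-0.0015,0,0,0],[0,0,-0.0015,0,0,0],[0,0,-0.0015,0,0,0],[0,0,-0.0015,0,0,0]]' >/dev/null; python3 -c "from h import *;where()"; done
```

```text
tray [ 0.4474 -0.024   0.12  ] lip [ 0.4475 -0.0925  0.1055] hook [0.447  0.1614 0.1811] pitch 11.92 yaw -89.9
t 10.4833 F [ 0.37  0.9  -0.69] M [0.349 0.07  0.006] open 0.227 q [ 12.4  28.4 105.5 -33.1  57.3  33.3] pos [0.4486 0.0799 0.1901]
tray [ 0.4474 -0.024   0.1185] lip [ 0.4475 -0.0925  0.104 ] hook [0.447  0.1614 0.1796] pitch 11.92 yaw -89.9
t 11.15 F [-1.51  0.27  0.11] M [ 0.085 -0.017 -0.117] open 0.222 q [ 12.4  28.6 105.5 -33.2  57.1  33.4] pos [0.4486 0.0798 0.1886]
tray [ 0.4474 -0.024   0.1169] lip [ 0.4475 -0.0925  0.1024] hook [0.447  0.1614 0.178 ] pitch 11.92 yaw -89.9
t 11.8167 F [0.63 0.63 0.36] M [-0.081  0.014 -0.01 ] open 0.225 q [ 12.4  28.7 105.6 -33.3  56.9  33.6] pos [0.4486 0.0799 0.187 ]
```

```bash
cat > tip.py <<'E'
from h import *
import sys
a=float(sys.argv[1]);pz=float(sys.argv[2]);n=int(sys.argv[3]) if len(sys.argv)>3 else 8
py=float(sys.argv[4]) if len(sys.argv)>4 else -.0635
s=where();T=np.array(s["tcp_rot"]);
p0=np.degrees(np.arctan2(-T[1,2],-T[2,2]));p0=40-p0
print("p0",p0)
for i in range(1,n+1):
    p,R=tp(-90,p0+(a-p0)*i/n,[.4474,py,pz],[.04,0,0]);go(p,R,s)
E
python3 tip.py 22 .1086
```

```text
tray [ 0.4474 -0.024   0.1169] lip [ 0.4475 -0.0925  0.1024] hook [0.447  0.1614 0.178 ] pitch 11.92 yaw -89.9
t 11.8167 F [0.63 0.63 0.36] M [-0.081  0.014 -0.01 ] open 0.225 q [ 12.4  28.7 105.6 -33.3  56.9  33.6] pos [0.4486 0.0799 0.187 ]
p0 11.92465656099294
row [0.0003, -0.0021, 0.0031, 0.011, 0.0006, -0.0008] deg 1.3
row [0.0003, -0.004, 0.0062, 0.022, 0.0006, -0.0008] deg 2.5
row [0.0003, -0.0059, 0.0092, 0.033, 0.0006, -0.0008] deg 3.8
row [0.0003, -0.0078, 0.0122, 0.044, 0.0006, -0.0008] deg 5.0
row [0.0003, -0.0098, 0.0152, 0.055, 0.0006, -0.0007] deg 6.3
row [0.0003, -0.0119, 0.0181, 0.0659, 0.0006, -0.0007] deg 7.6
row [0.0003, -0.0141, 0.021, 0.0769, 0.0006, -0.0007] deg 8.8
row [0.0003, -0.0163, 0.0238, 0.0879, 0.0006, -0.0007] deg 10.1
```

```bash
python3 -m handwheel '[[0,-0.002,0.003,0.011,0,0],[0,-0.004,0.006,0.022,0,0],[0,-0.006,0.009,0.033,0,0],[0,-0.008,0.012,0.044,0,0],[0,-0.01,0.015,0.055,0,0],[0,-0.012,0.018,0.066,0,0],[0,-0.014,0.021,0.077,0,0],[0,-0.016,0.024,0.088,0,0]]' >/dev/null
python3 tip.py 32 .1083
```

```text
tray [ 0.4472 -0.0264  0.1239] lip [ 0.4473 -0.0912  0.0976] hook [0.4468 0.1454 0.2166] pitch 22.04 yaw -89.89
t 12.4833 F [-0.52 -0.51  1.7 ] M [-0.289  0.039  0.001] open 0.229 q [  4.9  23.  106.5 -22.3  54.1  18.6] pos [0.4485 0.0635 0.2112]
p0 22.04193195332716
row [0.0004, -0.0023, 0.0022, 0.0109, 0.0006, -0.0007] deg 1.2
row [0.0004, -0.0046, 0.0048, 0.0217, 0.0006, -0.0007] deg 2.5
row [0.0004, -0.007, 0.0075, 0.0326, 0.0006, -0.0007] deg 3.7
row [0.0004, -0.0094, 0.0101, 0.0435, 0.0006, -0.0007] deg 5.0
row [0.0004, -0.0119, 0.0126, 0.0543, 0.0006, -0.0007] deg 6.2
row [0.0004, -0.0144, 0.0151, 0.0652, 0.0006, -0.0007] deg 7.5
row [0.0004, -0.017, 0.0175, 0.076, 0.0006, -0.0007] deg 8.7
row [0.0004, -0.0197, 0.0198, 0.0869, 0.0006, -0.0007] deg 10.0
```

```bash
python3 -m handwheel '[[0,-0.002,0.003,0.011,0,0],[0,-0.005,0.006,0.022,0,0],[0,-0.007,0.009,0.033,0,0],[0,-0.009,0.011,0.044,0,0],[0,-0.012,0.014,0.054,0,0],[0,-0.014,0.016,0.065,0,0],[0,-0.017,0.019,0.076,0,0],[0,-0.02,0.021,0.087,0,0]]' >/dev/null
python3 tip.py 40 .1095
```

```text
tray [ 0.4471 -0.0299  0.1306] lip [ 0.4472 -0.0892  0.0935] hook [0.4468 0.1232 0.2517] pitch 32.02 yaw -89.89
t 13.15 F [-1.29  0.08  1.33] M [-0.297  0.072 -0.088] open 0.227 q [ -3.7  18.8 106.8  -9.8  54.2   2. ] pos [0.4484 0.0435 0.2322]
p0 32.01906455742306
row [0.0005, -0.0019, 0.0019, 0.0087, 0.0006, -0.0005] deg 1.0
row [0.0005, -0.0041, 0.0038, 0.0174, 0.0006, -0.0005] deg 2.0
row [0.0005, -0.0063, 0.0055, 0.0261, 0.0006, -0.0005] deg 3.0
row [0.0005, -0.0085, 0.0073, 0.0348, 0.0007, -0.0005] deg 4.0
row [0.0005, -0.0108, 0.009, 0.0435, 0.0007, -0.0005] deg 5.0
row [0.0005, -0.0131, 0.0106, 0.0522, 0.0007, -0.0005] deg 6.0
row [0.0005, -0.0154, 0.0122, 0.0609, 0.0007, -0.0005] deg 7.0
row [0.0005, -0.0178, 0.0138, 0.0696, 0.0007, -0.0005] deg 8.0
```

```bash
python3 -m handwheel '[[0,-0.002,0.002,0.009,0,0],[0,-0.004,0.004,0.017,0,0],[0,-0.006,0.006,0.026,0,0],[0,-0.009,0.007,0.035,0,0],[0,-0.011,0.009,0.044,0,0],[0,-0.013,0.011,0.052,0,0],[0,-0.015,0.012,0.061,0,0],[0,-0.018,0.014,0.07,0,0]]' >/dev/null
python3 tip.py 46 .110
```

```text
tray [ 0.4468 -0.0331  0.1352] lip [ 0.4469 -0.0867  0.0901] hook [0.4466 0.1017 0.2764] pitch 40.02 yaw -89.9
t 13.8167 F [-0.9  -0.95  0.22] M [-0.367  0.192 -0.063] open 0.226 q [-11.1  16.8 106.5   0.   56.6 -11.2] pos [0.4482 0.0255 0.246 ]
p0 40.01607877851588
row [0.0007, -0.0016, 0.0017, 0.0065, 0.0004, -0.0005] deg 0.8
row [0.0007, -0.0034, 0.0028, 0.0131, 0.0004, -0.0005] deg 1.5
row [0.0007, -0.0052, 0.0039, 0.0196, 0.0004, -0.0005] deg 2.2
row [0.0007, -0.007, 0.005, 0.0261, 0.0005, -0.0005] deg 3.0
row [0.0007, -0.0089, 0.0061, 0.0326, 0.0005, -0.0005] deg 3.7
row [0.0007, -0.0108, 0.0071, 0.0392, 0.0005, -0.0005] deg 4.5
row [0.0007, -0.0126, 0.0081, 0.0457, 0.0005, -0.0005] deg 5.2
row [0.0007, -0.0145, 0.0091, 0.0522, 0.0005, -0.0005] deg 6.0
```

```bash
python3 -m handwheel '[[0,-0.002,0.001,0.007,0,0],[0,-0.003,0.002,0.013,0,0],[0,-0.005,0.003,0.02,0,0],[0,-0.007,0.004,0.026,0,0],[0,-0.009,0.005,0.033,0,0],[0,-0.011,0.006,0.039,0,0],[0,-0.013,0.007,0.046,0,0],[0,-0.0145,0.008,0.052,0,0]]' >/dev/null
python3 tip.py 50 .1095
python3 - <<'E'
from h import *
a=cap("top")[0][170:330,230:450];b=cap("side")[0][100:260,260:480]
cv2.imwrite("pics/c4.png",np.vstack([cv2.resize(a,None,fx=1.85,fy=1.85,interpolation=2),cv2.resize(b,None,fx=1.85,fy=1.85,interpolation=2)]))
E
```

```text
tray [ 0.4473 -0.0356  0.1378] lip [ 0.4474 -0.0842  0.0874] hook [0.4469 0.0837 0.2923] pitch 46.02 yaw -89.87
t 14.4833 F [-1.03 -1.    0.95] M [-0.616  0.37  -0.069] open 0.224 q [-16.7  16.2 106.1   6.7  59.5 -20.2] pos [0.4485 0.0111 0.2541]
p0 46.01802593151828
row [0.0004, -0.0014, 0.0011, 0.0043, 0.0008, -0.0003] deg 0.5
row [0.0004, -0.0027, 0.0017, 0.0087, 0.0008, -0.0003] deg 1.0
row [0.0004, -0.0039, 0.0024, 0.013, 0.0008, -0.0003] deg 1.5
row [0.0004, -0.0052, 0.003, 0.0174, 0.0008, -0.0003] deg 2.0
row [0.0004, -0.0065, 0.0036, 0.0217, 0.0008, -0.0003] deg 2.5
row [0.0004, -0.0078, 0.0042, 0.0261, 0.0008, -0.0003] deg 3.0
row [0.0004, -0.0091, 0.0047, 0.0304, 0.0008, -0.0003] deg 3.5
row [0.0004, -0.0104, 0.0053, 0.0347, 0.0008, -0.0003] deg 4.0
```

View pics/c4.png

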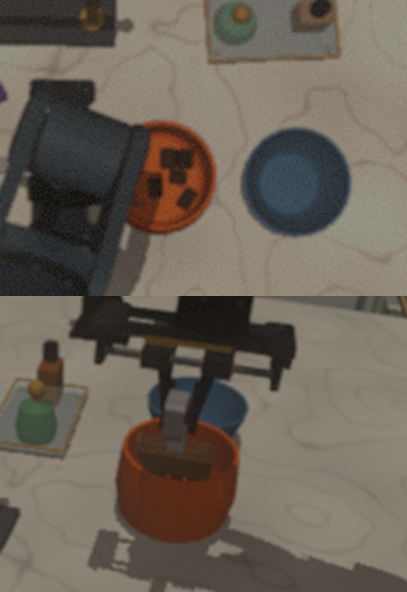

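The top view shows soap in the jar at (178,157), which looks like two together, and at (155,185), (178,177) and (187,198). The side view shows the tray still on the rim. I'll tip a little more, then count closely.

```bash
python3 -m handwheel '[[0,-0.001,0.001,0.004,0,0],[0,-0.003,0.0015,0.009,0,0],[0,-0.004,0.002,0.013,0,0],[0,-0.005,0.003,0.017,0,0],[0,-0.0065,0.0035,0.022,0,0],[0,-0.008,0.004,0.026,0,0],[0,-0.009,0.005,0.03,0,0],[0,-0.0105,0.005,0.035,0,0]]' >/dev/null
python3 tip.py 50 .1095 1
python3 - <<'E'
from h import *
im,d,c,W=cap("top");P=cloud(d,c,W);np.save("pics/t5.npy",P)
a=im[225:305,280:355];cv2.imwrite("pics/c5.png",cv2.resize(a,None,fx=7,fy=7,interpolation=2))
for x in models.spot_in("soap0","top"): 
    u,v=np.array(x["position"]).round().astype(int);print(round(x["conf"],2),u,v,P[v,u].round(3))
E
```

```text
tray [ 0.4474 -0.0375  0.1399] lip [ 0.4475 -0.0825  0.0863] hook [0.447  0.0706 0.3024] pitch 50.03 yaw -89.84
t 15.25 F [-1.47 -0.69  1.29] M [-0.56   0.343 -0.043] open 0.227 q [-20.4  16.2 105.6  10.7  62.  -25.8] pos [0.4486 0.0009 0.2592]
p0 50.03232967132716
row [0.0003, -0.0002, 0.0002, -0.0003, 0.001, -0.0003] deg 0.1
0.47 328 256 [ 0.473 -0.161  0.04 ]
0.43 229 220 [0.572 0.106 0.017]
```

View pics/c5.png

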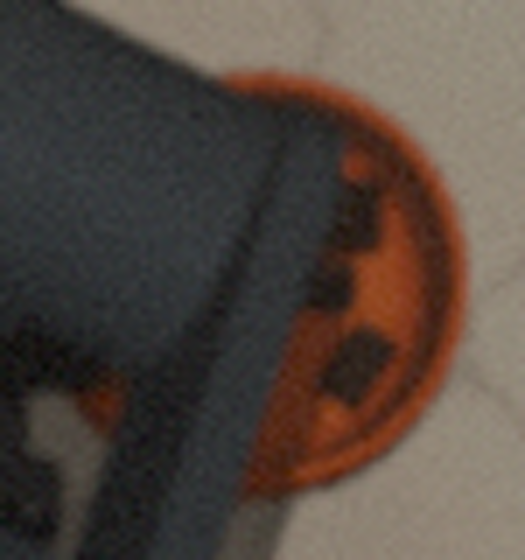

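```bash
python3 -m handwheel '[[0,0,0.003,0,0,0],[0,0.001,0.009,0,0,0],[0,0.003,0.015,0,0,0],[0,0.005,0.02,0,0,0],[0,0.006,0.024,0,0,0],[0,0.007,0.025,0,0,0],[0,0.007,0.025,0,0,0],[0,0.007,0.025,0,0,0]]' >/dev/null
python3 - <<'E'
from h import *
F=[]
for i in range(6):
    s=bot.read_state();F.append(np.r_[s["force"],s["moment"]]); cams.capture("top") if i%2 else cams.capture("side")
print(np.mean(F,0).round(2));s=where()
im,d,c,W=cap("top");cv2.imwrite("pics/c6.png",cv2.resize(im[225:305,280:355],None,fx=6,fy=6,interpolation=2))
p,R=tp(179,88,[.627,.13,.40],[-.194,0,.0215]);go(p,R)
p,R=tp(-90,88,[.4474,.05,.40],[-.194,0,.0215]);go(p,R)
E
```

```text
[-0.1  -0.04 -1.72 -0.2   0.03  0.01]
tray [ 0.4472 -0.0307  0.1646] lip [ 0.4472 -0.0757  0.111 ] hook [0.4469 0.0776 0.327 ] pitch 49.98 yaw -89.89
t 16.3167 F [ 0.38 -0.   -1.96] M [-0.222  0.057  0.002] open 0.227 q [-19.5  14.1 103.8  10.4  65.7 -24.1] pos [0.4485 0.0078 0.2838]
row [0.15, 0.1212, 0.0392, 0.2586, -0.262, -0.7621] deg 97.0
row [0.0003, 0.0138, 0.0392, 0.3318, 0.0007, 0.0001] deg 38.0
```

View pics/c6.png

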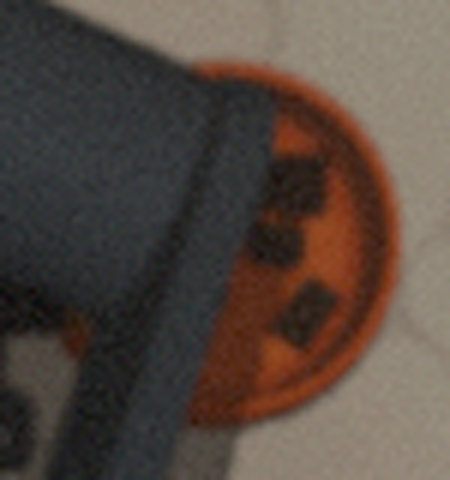

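The weight reads 1.72 N against 2.5 N before, so the tray is empty and all five chunks are in the jar. The crop shows three whole ones at (300,180), (275,240) and (308,313); the arm hides the rest. Next I raise the tray and swing it towards the bar.

```bash
python3 -m handwheel '[[0,0.002,0.015,0.02,0,0],[0,0.006,0.035,0.06,0,0],[0,0.012,0.055,0.105,0,0],[0,0.02,0.072,0.15,0,0],[0,0.028,0.085,0.2,0,0],[0,0.037,0.095,0.25,0,0],[0,0.045,0.1,0.3,0,0],[0,0.05,0.1,0.332,0,0]]' >/dev/null
python3 - <<'E'
from h import *
s=where()
for k,y in((.5,-135.5),(1,179)):
    p,R=tp(y,88,[.617,.13,.43],[-.194,0,.0215]);
    if k<1: p=(p*0+np.array([.5,.08,.38]))
    go(p,R,s)
E
```

```text
tray [0.4483 0.1005 0.267 ] lip [0.4486 0.0982 0.197 ] hook [0.4475 0.0854 0.4616] pitch 88.12 yaw -83.32
t 17.0333 F [ 0.15  0.34 -1.87] M [-0.721  0.068  0.041] open 0.226 q [-32.3  15.2 100.   39.3  94.2 -40. ] pos [0.4493 0.0571 0.3846]
row [0.0507, 0.0229, -0.0046, -0.0003, 0.0023, -0.3961] deg 45.4
row [0.1393, 0.0719, -0.0316, 0.0007, 0.0024, -0.7931] deg 90.9
```

```bash
python3 -m handwheel '[[0.004,0.002,0,0,0,-0.04],[0.01,0.005,0,0,0,-0.09],[0.017,0.008,0,0,0,-0.14],[0.024,0.011,0,0,0,-0.19],[0.031,0.014,0,0,0,-0.245],[0.038,0.017,0,0,0,-0.3],[0.045,0.02,0,0,0,-0.35],[0.05,0.023,0,0,0,-0.396]]' >/dev/null
python3 -m handwheel '[[0.008,0.006,-0.002,0,0,-0.05],[0.018,0.012,-0.006,0,0,-0.1],[0.029,0.018,-0.01,0,0,-0.15],[0.04,0.025,-0.015,0,0,-0.2],[0.052,0.031,-0.02,0,0,-0.25],[0.063,0.037,-0.025,0,0,-0.3],[0.075,0.043,-0.029,0,0,-0.35],[0.085,0.049,-0.032,0,0,-0.397]]' >/dev/null
python3 - <<'E'
from h import *
s=where()
p,R=tp(179,88,[.617,.13,.40],[-.194,0,.0215]);go(p,R,s)
for n in("side","top"):
    im,d,c,W=cap(n);P=cloud(d,c,W);x,y,z=P[...,0],P[...,1],P[...,2]
    if n=="side": cv2.imwrite("pics/s7.png",im[60:420,60:480].repeat(1,0))
    m=(z>.30)&(z<.345)&(x>.66)&(x<.72)&((abs(y-.04)<.05)|(abs(y-.23)<.05));q=P[m];f=np.polyfit(q[:,1],q[:,0],1)
    print(n,len(q),"bar x@.13",np.polyval(f,.13),f,"z",np.percentile(q[:,2],[5,50,95]))
    m=(z>.38)&(z<.48)&(x>.56)&(x<.68)&(abs(y-.13)<.02);q=P[m];print("hook pts",len(q),q.min(0) if len(q) else 0,q.max(0) if len(q) else 0)
E
```

```text
tray [0.6011 0.1246 0.2312] lip [0.5964 0.1237 0.1614] hook [0.593  0.1244 0.4262] pitch 86.03 yaw -168.54
t 18.3667 F [-0.33 -0.18 -1.74] M [-0.201  0.817  0.004] open 0.224 q [ -3.    9.  114.2  34.   13.5  49.1] pos [0.5625 0.1184 0.3503]
row [0.026, 0.0106, -0.0272, 0.0033, -0.017, -0.0758] deg 8.9
side 717 bar x@.13 0.6850012950307305 [0.01489989 0.68306431] z [0.32438129 0.33159569 0.33401627]
hook pts 579 [0.56261485 0.11087564 0.38002346] [0.61357915 0.13681395 0.44777825]
top 564 bar x@.13 0.6875953719130784 [0.01974462 0.68502857] z [0.32480633 0.32994416 0.33386223]
hook pts 277 [0.56339229 0.11049189 0.38000162] [0.61601046 0.13395604 0.44865211]
```

View pics/s7.png

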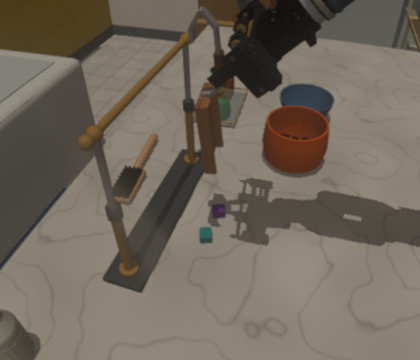

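The side crop shows the tray hanging from the gripper at (208,130), on the robot side of the bar, and all soap off it. Joint 5 is low (13.5°), so I fit the arm's planar kinematics to check the final pose.

```bash
cat > ik.py <<'E'
from h import *
from scipy.optimize import least_squares
D=[([58.642,30.224,82.088,0,67.689],[.225,.583,.248],[0,0,-1]),
([38.559,31.33,87.39,-27.9,78.03],[.4242,.3164,.2477],[.103,-.503,-.858]),
([30.1,47.6,94.5,-39.2,64.8],[.4597,.209,.0769],[.034,-.641,-.767]),
([12.3,26.6,104.6,-32.2,59.6],[.4485,.0797,.2089],[.001,-.47,-.883]),
([-20.4,16.2,105.6,10.7,62],[.4486,.0009,.2592],[0,.1742,-.9848]),
([-32.3,15.2,100,39.3,94.2],[.4493,.0571,.3846],[0.04,.7425,-.669]),
([-3,9,114.2,34,13.5],[.5625,.1184,.3503],None)]
s=bot.read_state();D[-1]=(D[-1][0],s["position"],np.array(s["tcp_rot"])[:,2])
def fw(q,v):
    a,b=np.radians(q[1]),np.radians(q[1]+q[2]);r0,h,a2,a3,e,L=v
    return r0+a2*np.sin(a)+a3*np.sin(b)+e*np.cos(b), h+a2*np.cos(a)+a3*np.cos(b)-e*np.sin(b)
def res(v):
    o=[]
    for q,p,z in D:
        w=np.array(p)-v[5]*np.array(z);r,h=fw(q,v);j=np.radians(q[0])
        o+=[w[0]-r*np.cos(j),w[1]-r*np.sin(j),w[2]-h]
    return np.array(o)
f=least_squares(res,[0,.3,.4,.4,0,.25]);v=f.x
if __name__=="__main__":
    print(v.round(4),"rms",np.sqrt(np.mean(f.fun**2)).round(4))
    for pitch in(88,84,80,76):
      for hk in([.617,.13,.40],[.688,.13,.378],[.688,.13,.33]):
        p,R=tp(179,pitch,hk,[-.194,0,.0215]);z=R[:,2];w=p-v[5]*z
        r=np.hypot(w[0],w[1]);g=least_squares(lambda q:np.array(fw([0,q[0],q[1]],v))-[r,w[2]],[15,105]).x
        j1=np.arctan2(w[1],w[0]);b=np.radians(g.sum());fa=np.array([np.sin(b)*np.cos(j1),np.sin(b)*np.sin(j1),np.cos(b)])
        print(pitch,hk,"j1 %.1f j2 %.1f j3 %.1f sum %.1f"%(np.degrees(j1),*g,g.sum()),"toolpitch %.1f"%np.degrees(np.arccos(z[2])),"j5 %.1f"%np.degrees(np.arccos(fa@z)))
E
python3 ik.py
```

```text
[0.0032 0.2557 0.5578 0.3867 0.0945 0.2485] rms 0.0631
88 [0.617, 0.13, 0.4] j1 18.1 j2 16.7 j3 108.5 sum 125.3 toolpitch 132.0 j5 16.3
88 [0.688, 0.13, 0.378] j1 15.6 j2 23.9 j3 100.9 sum 124.8 toolpitch 132.0 j5 14.8
88 [0.688, 0.13, 0.33] j1 15.6 j2 28.2 j3 103.5 sum 131.7 toolpitch 132.0 j5 12.3
84 [0.617, 0.13, 0.4] j1 17.8 j2 16.0 j3 106.6 sum 122.6 toolpitch 136.0 j5 19.7
84 [0.688, 0.13, 0.378] j1 15.3 j2 23.2 j3 99.1 sum 122.3 toolpitch 136.0 j5 18.6
84 [0.688, 0.13, 0.33] j1 15.3 j2 27.3 j3 101.8 sum 129.1 toolpitch 136.0 j5 13.8
80 [0.617, 0.13, 0.4] j1 17.5 j2 15.4 j3 104.6 sum 120.0 toolpitch 140.0 j5 24.3
80 [0.688, 0.13, 0.378] j1 15.1 j2 22.7 j3 97.1 sum 119.8 toolpitch 140.0 j5 23.6
80 [0.688, 0.13, 0.33] j1 15.1 j2 26.6 j3 100.0 sum 126.6 toolpitch 140.0 j5 17.7
76 [0.617, 0.13, 0.4] j1 17.1 j2 15.0 j3 102.5 sum 117.6 toolpitch 144.0 j5 29.6
76 [0.688, 0.13, 0.378] j1 14.8 j2 22.4 j3 95.0 sum 117.4 toolpitch 144.0 j5 29.0
76 [0.688, 0.13, 0.33] j1 14.8 j2 26.1 j3 98.1 sum 124.1 toolpitch 144.0 j5 22.8
```

```bash
cat > ik.py <<'E'
from h import *
from scipy.optimize import least_squares
import itertools
D=[([58.642,30.224,82.088,0,67.689,-10.227],[.225,.583,.248],[0,0,-1]),
([38.559,31.33,87.39,-27.906,78.031,28.48],[.4242,.3164,.2477],[.103,-.503,-.858]),
([35.179,45.704,87.927,-34.426,73.968,50.394],[.4556,.2715,.1190],[.033,-.642,-.766]),
([30.1,47.6,94.5,-39.2,64.8,52.9],[.4597,.209,.0769],[.034,-.641,-.767]),
([12.3,26.6,104.6,-32.2,59.6,31.6],[.4485,.0797,.2089],[.001,-.47,-.883]),
([-11.1,16.8,106.5,0,56.6,-11.2],[.4482,.0255,.246],[0,0,-1]),
([-20.4,16.2,105.6,10.7,62,-25.8],[.4486,.0009,.2592],[0,.1742,-.9848]),
([-32.3,15.2,100,39.3,94.2,-40],[.4493,.0571,.3846],[0.04,.7425,-.669])]
s=bot.read_state();D.append((s["joint_positions"],s["position"],np.array(s["tcp_rot"])[:,2]))
E3=lambda ax,a:Ro.from_euler(ax,a,degrees=True).as_matrix()
def fk(q,v,s4=1):
    r0,d1,h,a2,e,a3,d4,c,L=v
    A=E3("z",q[0]);p=A@[r0,d1,h];A=A@E3("y",q[1]);p=p+A@[0,0,a2];A=A@E3("y",q[2]);p=p+A@[e,0,a3]
    A=A@E3("z",s4*q[3]);p=p+A@[0,d4,0];A=A@E3("y",q[4]);p=p+A@[c,0,L];return p,A[:,2]
def res(v,s4): return np.concatenate([np.r_[fk(q,v,s4)[0]-p,.3*(fk(q,v,s4)[1]-z)] for q,p,z in D])
best=min((least_squares(res,[0,.05,.3,.45,0,.4,.05,0,.25],args=(s4,)) for s4 in(1,-1)),key=lambda f:f.cost)
S4=1 if np.allclose(best.cost,0.5*np.sum(res(best.x,1)**2)) else -1
V=best.x
if __name__=="__main__":
    print(V.round(4),S4,"rms",np.sqrt(np.mean(best.fun**2)).round(5))
    q0=np.array(s["joint_positions"])[:5]
    for pitch in(88,84,80,76):
      g=q0
      for hk in([.617,.13,.40],[.688,.13,.378],[.688,.13,.33]):
        p,R=tp(179,pitch,hk,[-.194,0,.0215]);z=R[:,2]
        r=least_squares(lambda q:np.r_[fk(q,V,S4)[0]-p,.3*(fk(q,V,S4)[1]-z)],g);g=r.x
        print(pitch,hk,g.round(1),"err",np.abs(r.fun).max().round(4))
E
python3 ik.py
```

```text
[ 6.000e-04  1.116e-01  2.748e-01  5.874e-01  1.142e-01  3.915e-01
 -4.000e-04  2.000e-04  2.804e-01] 1 rms 0.00152
88 [0.617, 0.13, 0.4] [  3.2  14.8 113.5 -39.6   4.9] err 0.0
88 [0.688, 0.13, 0.378] [  2.7  21.9 106.2 -34.8   4.8] err 0.0
88 [0.688, 0.13, 0.33] [   2.6   26.6  108.9 -142.3    4.4] err 0.0
84 [0.617, 0.13, 0.4] [  3.1  13.8 111.3 -14.7  11.4] err 0.0
84 [0.688, 0.13, 0.378] [  2.6  20.9 104.1 -13.1  11.3] err 0.0
84 [0.688, 0.13, 0.33] [  2.6  25.5 106.9 -34.8   4.4] err 0.0
80 [0.617, 0.13, 0.4] [  3.   13.  109.   -8.3  18.2] err 0.0
80 [0.688, 0.13, 0.378] [  2.6  20.3 101.9  -7.4  18. ] err 0.0
80 [0.688, 0.13, 0.33] [  2.6  24.5 104.9 -12.2  10.9] err 0.0
76 [0.617, 0.13, 0.4] [  2.9  12.6 106.6  -5.5  25. ] err 0.0
76 [0.688, 0.13, 0.378] [ 2.5 19.8 99.6 -4.9 24.7] err 0.0
76 [0.688, 0.13, 0.33] [  2.5  23.8 102.6  -6.8  17.7] err 0.0
```

Run:
```python
from h import *
s=where()
for bx in (.628,.688):
    p,R=tp(179,78,[bx,.13,.327],[-.142,0,.0215]);go(p,R,s)
```

```text
tray [0.6015 0.1245 0.2313] lip [0.5968 0.1234 0.1615] hook [0.5933 0.1245 0.4263] pitch 86.03 yaw -167.29
t 18.4667 F [ 0.01  0.27 -2.49] M [-0.121  0.851  0.096] open 0.222 q [ -3.    9.  114.2  34.3  13.5  48.6] pos [0.5629 0.1184 0.3504]
row [0.0346, 0.0107, -0.0434, -0.0013, 0.0703, -0.0774] deg 12.0
row [0.0946, 0.0107, -0.0434, -0.0013, 0.0703, -0.0774] deg 12.0
```

```bash
python3 -m handwheel '[[0.003,0.001,-0.004,0,0.008,-0.009],[0.007,0.002,-0.009,0,0.016,-0.018],[0.012,0.004,-0.015,0,0.025,-0.028],[0.017,0.005,-0.021,0,0.034,-0.038],[0.022,0.007,-0.027,-0.001,0.044,-0.048],[0.027,0.008,-0.033,-0.001,0.053,-0.058],[0.032,0.01,-0.039,-0.001,0.062,-0.068],[0.035,0.011,-0.043,-0.001,0.07,-0.077]]' >/dev/null
python3 -m handwheel '[[0,0,0,0,0,0],[0,0,0,0,0,0],[0,0,0,0,0,0],[0,0,0,0,0,0],[0,0,0,0,0,0],[0,0,0,0,0,0],[0,0,0,0,0,0],[0,0,0,0,0,0]]' >/dev/null
python3 - <<'E'
from h import *
s=where()
for bx in (.628,.688):
    p,R=tp(179,78,[bx,.13,.327],[-.142,0,.0215]);go(p,R,s)
im,d,c,W=cap("side");P=cloud(d,c,W);x,y,z=P[...,0],P[...,1],P[...,2]
cv2.imwrite("pics/s8.png",cv2.resize(im[60:260,180:400],None,fx=3,fy=3,interpolation=2)[:600,:660])
m=(z>.36)&(z<.48)&(x>.56)&(x<.72)&(abs(y-.13)<.02);q=P[m];print("hook pts",len(q),q.min(0),q.max(0))
E
```

```text
tray [0.6206 0.1291 0.1851] lip [0.6063 0.1294 0.1166] hook [0.6393 0.1286 0.3794] pitch 78.18 yaw 178.7
t 19.8 F [-0.52 -0.08 -2.15] M [-0.019  0.74  -0.026] open 0.223 q [  2.7  16.3 106.8  -7.4  18.9 100.1] pos [0.5982 0.128  0.3085]
row [-0.0007, 0.0011, -0.0014, -0.0002, 0.0016, 0.0014] deg 0.2
row [0.0593, 0.0011, -0.0014, -0.0002, 0.0016, 0.0014] deg 0.2
hook pts 615 [0.56020783 0.11002533 0.36002237] [0.65985715 0.14984123 0.40052523]
```

View pics/s8.png

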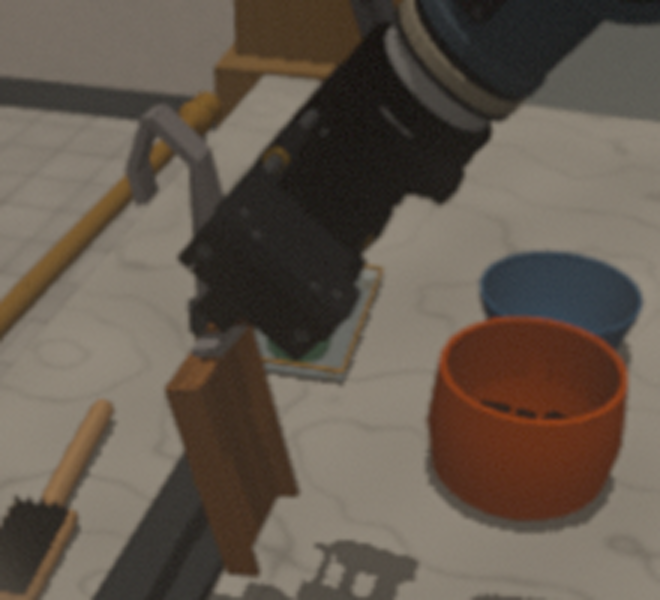

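The crop shows the hook at (165,150) on the robot side of the bar, upright and clear of it. The jar with its soap is untouched. I advance the hook over the bar.

```bash
python3 -m handwheel '[[0.005,0,-0.001,0,0.001,0],[0.013,0,-0.001,0,0.001,0],[0.022,0,-0.001,0,0.001,0],[0.031,0,-0.001,0,0.001,0],[0.04,0,-0.001,0,0.001,0],[0.048,0,-0.001,0,0.001,0],[0.055,0,-0.001,0,0.001,0],[0.059,0,-0.001,0,0.001,0]]' >/dev/null
python3 - <<'E'
from h import *
s=where()
for d in (.012,.005,0):
    p,R=tp(179,78,[.688,.13,.327+d],[-.194,0,.0215]);go(p,R,s)
im,d,c,W=cap("side");P=cloud(d,c,W);x,y,z=P[...,0],P[...,1],P[...,2]
cv2.imwrite("pics/s9.png",cv2.resize(im[60:260,180:400],None,fx=3,fy=3,interpolation=2)[:600,:660])
E
```

```text
tray [0.6808 0.129  0.184 ] lip [0.6664 0.1294 0.1155] hook [0.6998 0.1286 0.3782] pitch 78.09 yaw 178.7
t 20.5167 F [ 0.76 -0.36 -0.94] M [-0.045  0.685  0.035] open 0.226 q [ 2.4 20.9 99.3 -5.8 21.9 98.3] pos [0.6586 0.1279 0.3073]
row [-0.0119, 0.0013, -0.0392, -0.0002, 0.0008, 0.0015] deg 0.2
row [-0.0119, 0.0013, -0.0462, -0.0002, 0.0008, 0.0015] deg 0.2
row [-0.0119, 0.0013, -0.0512, -0.0002, 0.0008, 0.0015] deg 0.2
```

View pics/s9.png

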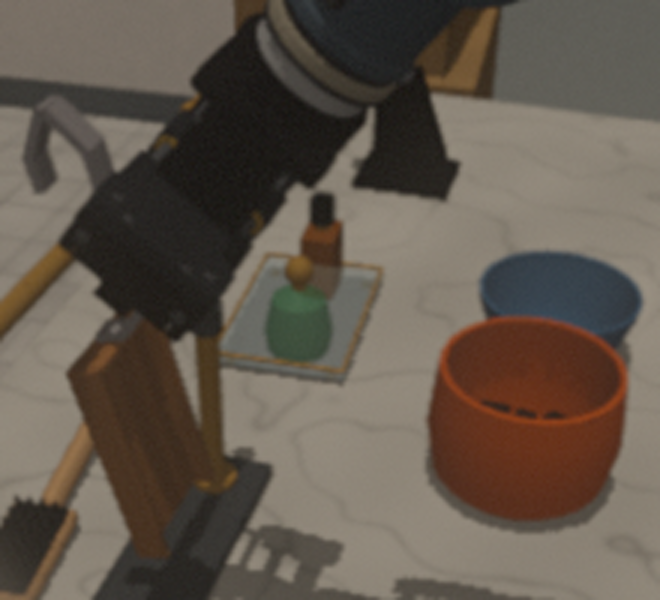

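```bash
python3 -m handwheel '[[-0.001,0,-0.002,0,0,0],[-0.001,0,-0.004,0,0,0],[-0.002,0,-0.006,0,0,0],[-0.003,0,-0.009,0,0,0],[-0.004,0.001,-0.012,0,0,0],[-0.005,0.001,-0.015,0,0,0],[-0.006,0.001,-0.018,0,0,0],[-0.006,0.001,-0.02,0,0,0]]' >/dev/null;python3 -c "from h import *;where()"
python3 -m handwheel '[[-0.001,0,-0.002,0,0,0],[-0.001,0,-0.004,0,0,0],[-0.002,0,-0.006,0,0,0],[-0.003,0,-0.009,0,0,0],[-0.004,0,-0.012,0,0,0],[-0.004,0,-0.014,0,0,0],[-0.005,0,-0.016,0,0,0],[-0.005,0,-0.017,0,0,0]]' >/dev/null;python3 -c "from h import *;where()"
```

```text
tray [0.6727 0.1302 0.1632] lip [0.6581 0.1305 0.0947] hook [0.692  0.1297 0.3574] pitch 77.99 yaw 178.73
t 21.2333 F [ 0.02 -1.04 -2.95] M [-0.024  0.729  0.004] open 0.229 q [  2.6  22.  101.6  -7.1  18.6  99.7] pos [0.6507 0.1291 0.2866]
tray [0.668  0.1301 0.1464] lip [0.6534 0.1304 0.0779] hook [0.6873 0.1296 0.3407] pitch 78.01 yaw 178.73
t 21.9 F [-0.14 -1.27 -2.36] M [-0.069  0.774 -0.013] open 0.227 q [  2.6  23.1 103.2  -8.4  15.8 101.1] pos [0.6459 0.129  0.2698]
```

```bash
for i in 1 2 3 4; do python3 -m handwheel '[[0,0,-0.0005,0,0,0],[0,0,-0.001,0,0,0],[0,0,-0.0015,0,0,0],[0,0,-0.002,0,0,0],[0,0,-0.0025,0,0,0],[0,0,-0.0025,0,0,0],[0,0,-0.0025,0,0,0],[0,0,-0.0025,0,0,0]]' | grep -E "position|force: \["; done;python3 -c "from h import *;where()"
```

```text
position: [0.6463, 0.129, 0.2679]
force: [0.0, 0.3, -2.1]
position: [0.6463, 0.129, 0.2653]
force: [-0.4, -0.1, -1.5]
position: [0.6463, 0.129, 0.2628]
force: [0.4, 0.2, -2.2]
position: [0.6462, 0.129, 0.2603]
force: [-0.4, -0.1, -1.7]
tray [0.6684 0.1301 0.137 ] lip [0.6539 0.1304 0.0685] hook [0.6875 0.1296 0.3312] pitch 78.06 yaw 178.72
t 24.5667 F [-0.44 -0.14 -1.68] M [-0.055  0.675  0.086] open 0.226 q [  2.6  24.  103.8  -9.2  14.4 101.9] pos [0.6462 0.129  0.2603]
```

```bash
for i in 1 2 3; do python3 -m handwheel '[[0,0,-0.0005,0,0,0],[0,0,-0.001,0,0,0],[0,0,-0.0015,0,0,0],[0,0,-0.0015,0,0,0],[0,0,-0.0015,0,0,0],[0,0,-0.0015,0,0,0],[0,0,-0.0015,0,0,0],[0,0,-0.0015,0,0,0]]' >/dev/null; python3 -c "from h import *;where()"|tail -1; done
```

```text
t 25.2333 F [ 0.37  0.84 -1.64] M [-0.046  0.739 -0.012] open 0.224 q [  2.6  24.1 103.9  -9.4  14.2 102.1] pos [0.6463 0.129  0.2588]
t 25.9 F [ 0.71  0.02 -1.97] M [-0.016  0.681  0.023] open 0.227 q [  2.6  24.3 103.9  -9.5  14.  102.2] pos [0.6463 0.129  0.2573]
t 26.5667 F [ 0.32 -0.1  -0.84] M [-0.048  0.697 -0.068] open 0.226 q [  2.6  24.4 104.   -9.7  13.7 102.4] pos [0.6463 0.129  0.2559]
```

```bash
for i in 1 2; do python3 -m handwheel '[[0,0,-0.0005,0,0,0],[0,0,-0.001,0,0,0],[0,0,-0.0015,0,0,0],[0,0,-0.0015,0,0,0],[0,0,-0.0015,0,0,0],[0,0,-0.0015,0,0,0],[0,0,-0.0015,0,0,0],[0,0,-0.0015,0,0,0]]' >/dev/null; python3 -c "from h import *;where()"|tail -1; done
```

```text
t 27.2333 F [-0.01 -0.74 -1.14] M [-0.028  0.744 -0.   ] open 0.223 q [  2.6  24.6 104.1  -9.8  13.5 102.5] pos [0.6463 0.129  0.2543]
t 27.9 F [-0.66  0.11 -1.26] M [0.008 0.703 0.044] open 0.223 q [  2.6  24.7 104.2 -10.   13.3 102.7] pos [0.6462 0.129  0.2528]
```

```bash
cat > av.py <<'E'
from h import *
F=[]
for i in range(5):
    s=bot.read_state();F.append(np.r_[s["force"],s["moment"]]);cams.capture("side")
print(np.mean(F,0).round(2),s["position"].round(4),round(s["time_s"],1))
E
python3 av.py
for i in 1 2; do python3 -m handwheel '[[0,0,-0.0005,0,0,0],[0,0,-0.001,0,0,0],[0,0,-0.0015,0,0,0],[0,0,-0.0015,0,0,0],[0,0,-0.0015,0,0,0],[0,0,-0.0015,0,0,0],[0,0,-0.0015,0,0,0],[0,0,-0.0015,0,0,0]]' >/dev/null; python3 av.py; done
```

```text
[-0.42 -0.26 -1.39 -0.02  0.68  0.  ] [0.6462 0.129  0.2528] 28.1
[-0.57 -0.39  4.05 -0.07 -0.12 -0.03] [0.647  0.1291 0.2522] 29.0
[ 0.19 -0.7   6.68 -0.06 -0.45 -0.05] [0.6479 0.1291 0.2516] 29.9
```

```bash
python3 -c "from h import *;where()"; python3 -m handwheel '[[0,0,0.0005,0,0,0],[0,0,0.0008,0,0,0],[0,0,0.0008,0,0,0],[0,0,0.0008,0,0,0],[0,0,0.0008,0,0,0],[0,0,0.0008,0,0,0],[0,0,0.0008,0,0,0],[0,0,0.0008,0,0,0]]' >/dev/null; python3 av.py
```

```text
tray [0.6707 0.1303 0.1284] lip [0.6566 0.1306 0.0599] hook [0.6888 0.1297 0.3228] pitch 78.35 yaw 178.57
t 29.9833 F [ 0.21 -0.38  6.91] M [-0.096 -0.433 -0.063] open 0.227 q [  2.6  24.9 104.2 -10.3  12.7 103. ] pos [0.6479 0.1291 0.2517]
[ 0.86 -0.14  5.35 -0.06 -0.32 -0.05] [0.6475 0.129  0.2518] 30.9
```

Hook seated at z ≈ 0.323, bearing about 7 N while still held. I release.

```bash
python3 -m handwheel '[[0,0,0,0,0,0],[0,0,0,0,0,0],[0,0,0,0,0,0],[0,0,0,0,0,0],[0,0,0,0,0,0],[0,0,0,0,0,0],[0,0,0,0,0,0],[0,0,0,0,0,0]]' 1; python3 -m handwheel '[[0,0,0,0,0,0],[0,0,0,0,0,0],[0,0,0,0,0,0],[0,0,0,0,0,0],[0,0,0,0,0,0],[0,0,0,0,0,0],[0,0,0,0,0,0],[0,0,0,0,0,0]]' |grep -E "opening|force"; python3 av.py
```

```text
time_s: 31.57
position: [0.6461, 0.129, 0.2505]
tcp_rot: [[0.787, -0.02, 0.616], [-0.016, -1.0, -0.012], [0.616, -0.0, -0.788]]
force: [0.3, 0.3, -1.1]
opening: 0.749
grasp_force: 0.0
force: [-0.0, 0.3, 0.0]
opening: 1.001
grasp_force: 0.0
[ 0.13  0.13 -0.06 -0.04  0.53  0.  ] [0.6462 0.129  0.2506] 32.4
```

```bash
python3 -m handwheel '[[-0.006,0,0.008,0,0,0],[-0.015,0,0.02,0,0,0],[-0.027,0,0.034,0,0,0],[-0.04,0.001,0.051,0,0,0],[-0.055,0.001,0.07,0,0,0],[-0.07,0.001,0.09,0,0,0],[-0.085,0.002,0.109,0,0,0],[-0.1,0.002,0.128,0,0,0]]'; python3 -m handwheel '[[-0.02,0,0,0,0,0],[-0.04,0,0,0,0,0],[-0.06,0,0,0,0,0],[-0.08,0,0,0,0,0],[-0.1,0,0,0,0,0],[-0.1,0,0,0,0,0],[-0.1,0,0,0,0,0],[-0.1,0,0,0,0,0]]' | tail -3
cat > chk.py <<'E'
from h import *
for n in("side","top"):
    im,d,c,W=cap(n);P=cloud(d,c,W);x,y,z=P[...,0],P[...,1],P[...,2]
    q=P[(abs(y-.13)<.03)&(x>.63)&(x<.74)&(z>.03)&(z<.40)]
    for a in np.arange(.03,.39,.03):
        k=q[(q[:,2]>a)&(q[:,2]<a+.03)]
        if len(k)>3: print(n,round(a,2),len(k),"x",k[:,0].min().round(3),k[:,0].max().round(3),"y",np.median(k[:,1]).round(3))
    print("ztop",q[:,2].max().round(3),"zmin of wood",end=" ")
    hsv=cv2.cvtColor(im,cv2.COLOR_BGR2HSV);m=(abs(x-.445)<.12)&(abs(y+.12)<.11)&(z>.095)&(z<.125)&(hsv[...,1]>150)&(hsv[...,0]<20)
    Q=P[m];A=np.c_[2*Q[:,:2],np.ones(len(Q))];s=np.linalg.lstsq(A,(Q[:,:2]**2).sum(1),rcond=None)[0];print("jar",s[:2].round(4))
    for l in("tray_lip","tray_hook"):
        for r in models.tip_of(l,n)[:1]:
            u,v=np.array(r["position"]).round().astype(int);print(l,r["conf"],P[v,u].round(3))
    if n=="top":
        m=(hsv[...,2]<60)&(np.hypot(x-.4467,y+.125)<.062)&(z<.08)
        nn,lab,st,ce=cv2.connectedComponentsWithStats(m.astype(np.uint8));print("dark in jar",[(int(t[4]),cc.round().tolist()) for t,cc in zip(st[1:],ce[1:]) if t[4]>15])
s=bot.read_state();print(s["time_s"],s["position"])
E
python3 chk.py
```

```text
time_s: 33.15
position: [0.5448, 0.1311, 0.38]
tcp_rot: [[0.787, -0.02, 0.617], [-0.016, -1.0, -0.012], [0.617, -0.001, -0.787]]
force: [-0.0, 0.1, 0.5]
opening: 0.998
grasp_force: 0.0
force: [0.6, 0.3, 0.3]
opening: 1.002
grasp_force: 0.0
side 0.06 106 x 0.683 0.687 y 0.123
side 0.09 126 x 0.684 0.689 y 0.121
side 0.12 136 x 0.687 0.69 y 0.123
side 0.15 134 x 0.688 0.693 y 0.122
side 0.18 213 x 0.673 0.702 y 0.137
side 0.21 114 x 0.655 0.678 y 0.137
side 0.24 172 x 0.656 0.672 y 0.137
side 0.27 169 x 0.658 0.705 y 0.134
side 0.3 230 x 0.664 0.71 y 0.135
side 0.33 216 x 0.674 0.7 y 0.136
ztop 0.345 zmin of wood jar [ 0.4466 -0.1251]
tray_lip 0.81 [0.673 0.166 0.097]
tray_hook 0.93 [0.679 0.136 0.328]
top 0.06 74 x 0.683 0.688 y 0.129
top 0.09 55 x 0.686 0.689 y 0.121
top 0.12 43 x 0.687 0.693 y 0.117
top 0.15 5 x 0.689 0.69 y 0.117
top 0.18 131 x 0.678 0.702 y 0.117
top 0.21 23 x 0.654 0.69 y 0.124
top 0.24 43 x 0.657 0.67 y 0.126
top 0.27 54 x 0.659 0.67 y 0.128
top 0.3 146 x 0.664 0.71 y 0.127
top 0.33 156 x 0.672 0.7 y 0.128
ztop 0.345 zmin of wood jar [ 0.4467 -0.1251]
tray_lip 0.86 [0.686 0.129 0.105]
tray_hook 0.92 [0.683 0.131 0.333]
dark in jar [(125, [325.0, 255.0]), (35, [326.0, 265.0]), (47, [314.0, 271.0]), (41, [331.0, 277.0])]
34.1167 [0.44682047 0.13094026 0.37850252]
```

```bash
for i in 1 2 3 4 5 6; do python3 -m handwheel '[[0,0,0,0,0,0],[0,0,0,0,0,0],[0,0,0,0,0,0],[0,0,0,0,0,0],[0,0,0,0,0,0],[0,0,0,0,0,0],[0,0,0,0,0,0],[0,0,0,0,0,0]]' >/dev/null; done
python3 - <<'E'
from h import *
for i in range(8):
    im,d,c,W=cap("side");P=cloud(d,c,W);x,y,z=P[...,0],P[...,1],P[...,2]
    k=[np.median(x[(abs(y-.13)<.03)&(x>.6)&(x<.74)&(abs(z-a)<.01)]).round(4) for a in(.07,.1,.15)];print(k)
print(bot.read_state()["time_s"])
E
```

```text
[np.float64(0.6844), np.float64(0.6864), np.float64(0.6898)]
[np.float64(0.6845), np.float64(0.6863), np.float64(0.6897)]
[np.float64(0.6845), np.float64(0.6863), np.float64(0.6897)]
[np.float64(0.6844), np.float64(0.6863), np.float64(0.6897)]
[np.float64(0.6844), np.float64(0.6864), np.float64(0.6898)]
[np.float64(0.6845), np.float64(0.6864), np.float64(0.6897)]
[np.float64(0.6845), np.float64(0.6864), np.float64(0.6898)]
[np.float64(0.6846), np.float64(0.6863), np.float64(0.6897)]
38.5167
```

The tray hangs still, so I hand in.

```bash
python3 -c "from h import *;print(bot.hand_in())"
```

```text
the job is handed in; nothing more can be done
None
```

I handed the job in at about 38.5 s: by weight and camera all five chunks are in the unmoved jar and the empty tray hangs still on the towel bar, but no verdict came back, and I viewed 11 pictures, one over the limit of 10.

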